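# Uncover the warming pot with the lid lifter

### The arm

A 7-joint arm with a two-finger parallel gripper is mounted at the origin on the work surface. World frame = base frame: x ahead of the robot, y to its left, z up, the work surface at z = 0. Lengths are in m, angles in rad, forces in N, time in s.
With the tool pointing down it reaches from about 0.35 to 0.9 m from the base axis. Payload 19.9 kg.
Tool frame: the origin (TCP) lies between the finger pads; the fingertips stand 19 mm ahead of it and the grasp point (between the pads) is the TCP; z points along the fingers, y is the direction in which the jaws open and shut (so a half turn about z gives the same grasp; the last joint's range is limited). The gripper opens to 94 mm and grips with 3 to 60 N. Pads are 16 mm wide; open, the fingers measure 119 mm over their backs; the gripper's body (75 mm by 177 mm) begins 78 mm behind the grasp point.
Start: joints at [1.234, 0.417, -0.01, 1.614, 0.005, 1.111, -0.053], TCP at [0.182, -0.598, 0.224] pointing down, gripper open.
Joint ranges: [-2.81, 2.81], [-0.39, 2.02], [-1.27, 1.25], [0.06, 2.57], [-1.19, 4.33], [0.19, 2], [-2.82, 2.82]. Speed limits (rad/s): [1.89, 1.89, 2.39, 2.39, 3.01, 3.01, 3.01].

### API

Orientations are given as a 3x3 rotation matrix whose columns are the frame's x, y, z axes.
In Python, from rig import robot gives the robot as it stands. Calls block until the motion is done:
- robot.move_ptp(position, orientation): joint-space move of the TCP to a pose.
- robot.move_linear(position, velocity=0.15, frame=None, threshold=None): straight line of the TCP; frame=None keeps the orientation; velocity is the mean speed in m/s. With threshold (N) it stops when the force on the tool has changed by that much, and returns True; else False.
- robot.goto_joints(angles): joint-space move.
- robot.gripper_to(opening): finger opening in m; the grip force is fixed at half the most; returns when the fingers have stopped.
- robot.pause(seconds).
- robot.ik(position, orientation): joint angles nearest the present ones, or None.
- robot.get_state(): the state.
- robot.grab_frame(name): name is "scene" or "top" or "wrist"; returns the picture (384x512x3 uint8, red, green, blue); there is no depth.
- robot.camera_info(name): a dict with "fx", "fy", "cx", "cy" (pixels), "rvec" (rotation vector, rad) and "tvec" (3), from world to camera coordinates, as OpenCV has them. Camera axes: x right, y down, z forward; pixel columns grow to the right and rows downward; lengths in m; the calibration is good to about 2 mm. The wrist camera is an equidistant fisheye: a pixel r from the principal point sees the ray r / f radians off the axis. A picture is of the moment at which its call begins: read the wrist's pose just before it. camera_info takes no time and is no camera call; for the wrist camera it gives the pose at the moment of the call.
A pose or a line that the arm cannot do raises robot.PlanningError and nothing moves.
- robot.sign_off(): hands the job in, once; it reports no verdict.
The state is a dict: "time": time; "qpos": joint angles; "joint_vel": joint speeds; "effort": joint torques, N m; "ee_pos": TCP position; "tool_rot": TCP orientation; "force": force on the tool from outside, world axes, zero at the start; "moment": the same for the moment, N m; "opening": finger opening in m.
Only numpy, scipy, OpenCV 4.12 (cv2) and the standard library are available. Lean on these libraries where they do the work, as an engineer would, in place of code of your own. Each camera call takes 0.05 s, during which the arm holds its last target.

### The job

The lid of the warming pot is hot: use the forked lid lifter to pick it up by its loop, carry it level and set it down gently on the round wire rest, centred, then stand the lifter back upright in its tray. Never touch the lid with the gripper, never drop it or let it tip, do not hit the pot or the lamp that reaches over it, and leave the lamp body, the shade roll and the carton where they are.

Things in the scene. Friction and masses are not known exactly. Their poses are not given: they have to be found in the camera images.
- lifter: Loose C-shaped lid lifter, 0.22 kg, 160 mm tall, standing in the tray on its flat steel fork (two prongs, outer width 50, 8 thick, x from -45 to +18). Origin: underside, straight below the load seat. x: the way the fork points, z up. Behind, a shank 12 x 16 at x = -39 rises to z = 108; from its top the wooden handle slopes up and forward, over the seat. It stands steadily by itself.
- lifter_seat (a point): Where the loop's bar settles in the lifter: 12.6 mm straight above lifter's origin, same axes. V-shaped seat on both prongs (at y = +-20, each 10 wide): lowest at x = 0, 8 above the underside, rising at 29 degrees to its tips, 18 above the underside at x = +-18. To get under a bar the tips must pass below it; raised, the bar slides into the V.
- lifter_grip (a point): Centre of the lifter's handle, 125 mm straight above lifter's origin (so the load hangs right below it), same axes. Wooden bar 80 long, 20 wide in y (flat sides to grip), 22 deep, sloping 35 degrees up towards +x. A gripper square to it leans 35 degrees from vertical, its body up and towards the lifter's -x, fingers closing along y.
- lid: Loose round aluminium lid, about 0.3 kg, 160 mm across; on the pot at the start. Origin: centre of its underside. Below, a spigot 128 across and 6 high; above that the flange, 160 across, its top at z = 12. Upright at rest, z up.
- lid_loop (a point): Middle of the top bar of the lid's loop handle, 60 mm above the lid's origin, same axes. Square loop of 8 mm steel wire: bar along y, uprights at y = +-44 (80 clear between), 44 clear below the bar to the lid. At the start +x points roughly to the lamp post (ahead and left of the pot, seen from the robot); the fork comes in from the -x side, pointing along +x.
- station: Fixed warming station, yaw about 1 rad. Origin: on the bench under the pot's axis; x to the lamp post, z up. Pot 152 across, rim at z = 70; seated lid's origin at z = 64, clear once raised over 6. Lamp post at x = 155, 410 tall; from it a flat lamp head reaches over the pot: x 15 to 75, y +-70, z 368 to 394. An upright gripper over the loop hits it: lean to -x, and draw the raised lid out to -x.
- rest: Fixed white wire ring on three feet, with three spokes and a hub, 192 mm across, wire 8 mm thick, its top 60 mm above the bench; the lid lies flat on it. Origin: on the bench below its centre. z up. On one side of the bench, the tray on the other (they may be swapped).
- tray: Fixed grey plastic tray for the lifter on a plywood block, 170 x 140, rim at z = 65, inner floor at z = 50, walls 5 thick. Origin: on the bench below its centre, x along its length, z up.
- lamp_body: Bystander: loose ceramic table-lamp body with dark foot, 100 across, 215 tall. Origin: centre of its underside.
- shade_roll: Bystander: loose white shade roll with a cardboard core, 110 across, 160 tall. Origin: centre of its underside.
- carton: Bystander: loose cardboard carton 70 x 110 x 35 high, lying between robot and pot. Origin: centre of its underside.
Mind the look-alikes: they are no part of the job. What is shaped like the lifter but blue or purple is not meant.

How it is judged:
On the way, in this order (a step that is already met when the one before it is completed fails the run):
1. the lid hangs level on the lifter, clear of the pot (z of lid in the frame of station above 0.074 m and contact force between lid and lifter above 0.5 N and contact force between lid and station below 0.1 N and angle between lid's own z axis and vertical below 0.25 rad), for 0.2 s.
2. the lid lies flat and centred on the wire rest, free of the lifter (horizontal distance between lid and rest below 0.025 m and height (world z) of lid below 0.066 m and angle between lid's own z axis and vertical below 0.08 rad and contact force between lid and rest above 0.5 N and contact force between lid and lifter below 0.05 N and linear speed of lid below 0.03 m/s), for 0.2 s.
At the end, for the whole second after the job is handed in: The lid lies flat (within 4.5 degrees) on the wire rest, its centre within 25 mm of the rest's centre, at rest and free of the lifter; the lifter stands upright (within 4.5 degrees) on the floor of its tray, released and at rest (horizontal distance between lid and rest below 0.025 m and height (world z) of lid below 0.066 m and angle between each of lid, lifter's own z axis and vertical below 0.08 rad and linear speed of each of lid, lifter below 0.02 m/s and contact force between lid and lifter below 0.05 N and height (world z) of lifter below 0.054 m and contact force between lifter and tray above 0.3 N and horizontal distance between lifter and tray below 0.08 m); the robot touches nothing.
It fails at once if the lid tips more than 20 degrees (angle between lid's own z axis and vertical above 0.35 rad).
It fails at once if the gripper or arm touches the hot lid (contact force between any of the fingers, the arm and lid above 0.3 N).
It fails at once if the lid is dropped or flung (over 0.6 m/s) or banged down on the rest (over 40 N) (linear speed of lid above 0.6 m/s or contact force between lid and rest above 40 N).
It fails at once if the gripper, arm or lifter hits the pot or the lamp over it (contact force between any of the arm, the fingers, lifter and station above 5 N).
It fails at once if a bystander is moved more than 20 mm (distance of any of lamp_body, shade_roll, carton from where it was at the start of the episode above 0.02 m).
It also fails if it takes over 72 s, if anything falls off the work surface, if the arm or the gripper's body presses on something with over 40 N, if the wrist force passes 120 N, or if a joint passes its speed limit or range.

## Working session

There is one attempt and no reset: what is moved stays moved. The work goes in short steps, each a Python script; the robot and the scene stay as the last script left them, time stands still between calls to the robot, and variables do not carry over. Pictures are saved under pics/ and viewed, and the job is handed in when it is done.

```bash
ls; mkdir -p pics; python3 - <<'E'
from rig import robot
import cv2
for n in ["scene","top","wrist"]:
    i=robot.camera_info(n); print(n,i)
    im=robot.grab_frame(n); cv2.imwrite(f"pics/{n}0.png",im[:,:,::-1])
print(robot.get_state())
E
```

```text
pics
scene {'fx': 490.7465401129981, 'fy': 490.7465401129981, 'cx': 263.7723079338892, 'cy': 183.4590045278975, 'rvec': array([ 1.34351876,  1.98436407, -1.06822647]), 'tvec': array([ 0.14525096, -0.17612888,  1.8627441 ])}
top {'fx': 365.4079543349591, 'fy': 365.4079543349591, 'cx': 250.04427001701606, 'cy': 193.18923274138513, 'rvec': array([ 2.13182356, -2.14116832,  0.18054947]), 'tvec': array([0.06152092, 0.57280319, 1.27460233])}
wrist {'fx': 297.3186396354542, 'fy': 297.3186396354542, 'cx': 253.90615188179854, 'cy': 189.68507331521775, 'rvec': array([-2.36453936,  1.751574  ,  0.21368631]), 'tvec': array([-0.62314473, -0.02437148,  0.39237705])}
{'time': 0.15, 'qpos': array([ 1.23348343,  0.41786494, -0.01032113,  1.61401844,  0.00466238,
        1.11069592, -0.05301219]), 'joint_vel': array([-1.13359047e-03, -1.55311000e-03,  7.81269024e-04, -1.80059308e-03,
        4.14221902e-04,  1.15716846e-03,  6.04109223e-05]), 'effort': array([-6.61918511e-04, -8.51537776e+01,  6.37950841e-01, -4.26135957e+01,
       -4.89461899e-02,  1.70968089e-02,  1.54084169e-04]), 'ee_pos': array([ 0.18213397, -0.59759285,  0.22395869]), 'tool_rot': array([[ 9.56566864e-01,  2.91512837e-01, -3.16932517e-04],
       [ 2.91513007e-01, -9.56566433e-01,  9.08954300e-04],
       [-3.81951603e-05, -9.61865516e-04, -9.99999537e-01]]), 'force': array([ 0.09542412, -1.08553717,  0.18970869]), 'moment': array([-0.01233846,  0.00273737, -0.02843755]), 'opening': 0.09400609252219554}
```

View pics/scene0.png

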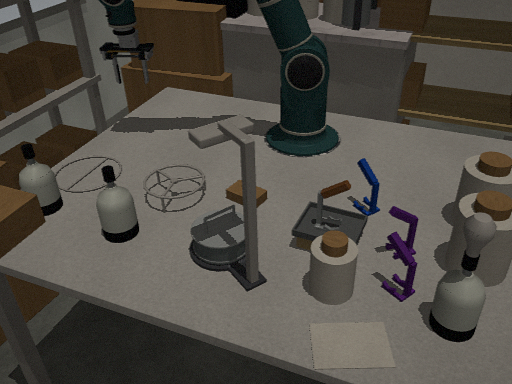

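View pics/top0.png

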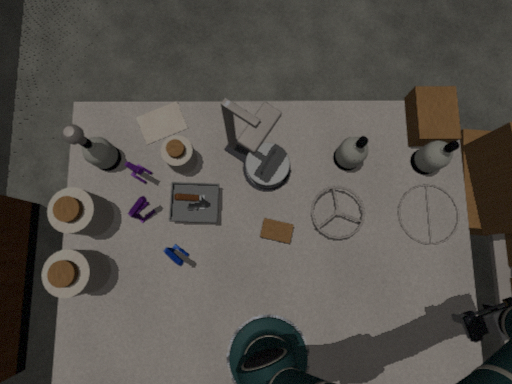

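View pics/wrist0.png

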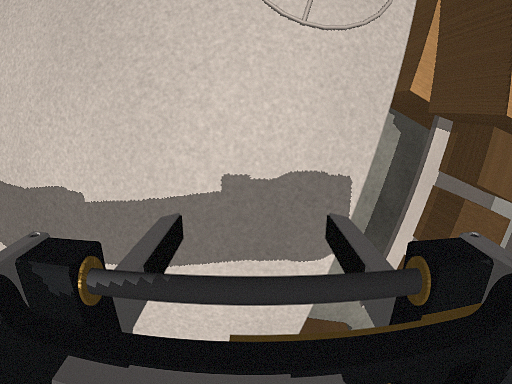

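Top view: the tray with the wooden-handled lifter is at (195,202). The three-spoke ring at (337,213) looks like the rest; the ring at (428,213) has only a single bar and lies flat. The blue (178,255) and purple (140,208; 140,172) lifters are decoys. I'll enlarge these to confirm.

```bash
python3 - <<'E'
import cv2,numpy as np
t=cv2.imread("pics/top0.png"); s=cv2.imread("pics/scene0.png")
a=cv2.resize(t[170:240,155:235],None,fx=5,fy=5,interpolation=cv2.INTER_CUBIC)
b=cv2.resize(t[90:200,215:305],None,fx=4,fy=4,interpolation=cv2.INTER_CUBIC)
H=440
a=cv2.copyMakeBorder(a,0,H-a.shape[0],0,0,0)
cv2.imwrite("pics/c1.png",np.clip(np.hstack([a,b])*1.5,0,255))
a=cv2.resize(s[170:260,280:380],None,fx=4,fy=4,interpolation=cv2.INTER_CUBIC)
b=cv2.resize(s[190:290,180:270],None,fx=4,fy=4,interpolation=cv2.INTER_CUBIC)
a=cv2.copyMakeBorder(a,0,40,0,0,0)
cv2.imwrite("pics/c2.png",np.clip(np.hstack([a,b])*1.5,0,255))
E
```

```text
[ WARN:0@0.133] global loadsave.cpp:1063 imwrite_ Unsupported depth image for selected encoder is fallbacked to CV_8U.
```

View pics/c1.png

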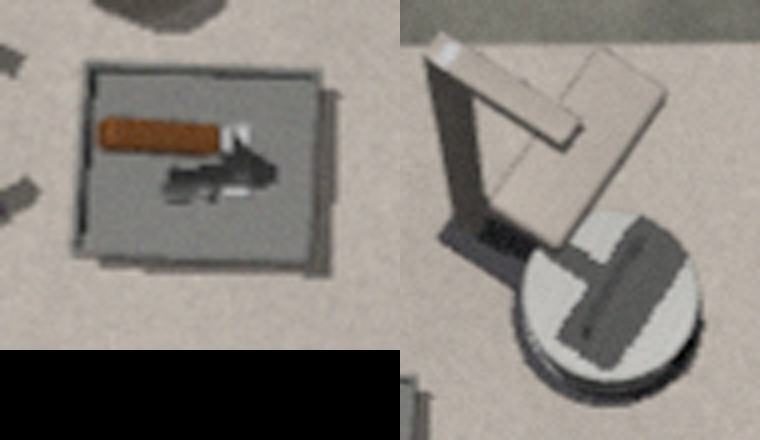

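View pics/c2.png

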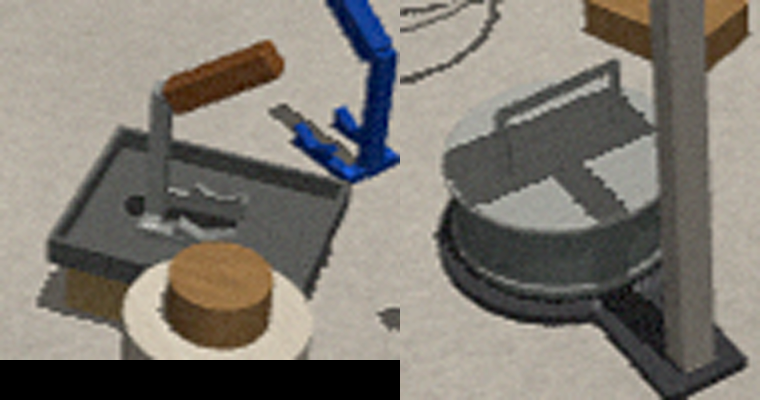

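```bash
cat > h.py <<'E'
import numpy as np, cv2
from rig import robot
def cam(name):
    i=robot.camera_info(name); R=cv2.Rodrigues(np.array(i["rvec"]))[0]; t=np.array(i["tvec"]).ravel()
    return dict(i=i,R=R,t=t,c=-R.T@t,fe=(name=="wrist"))
def ray(c,uv):
    i=c["i"]; x=(uv[0]-i["cx"])/i["fx"]; y=(uv[1]-i["cy"])/i["fy"]
    if c["fe"]:
        r=np.hypot(x,y); s=np.sin(r)/r if r>1e-9 else 1.; d=np.array([x*s,y*s,np.cos(r)])
    else: d=np.array([x,y,1.])
    d=c["R"].T@d; return d/np.linalg.norm(d)
def onplane(c,uv,z):
    d=ray(c,uv); return c["c"]+d*(z-c["c"][2])/d[2]
def proj(c,p):
    q=c["R"]@np.asarray(p,float)+c["t"]; i=c["i"]
    if c["fe"]:
        rho=np.hypot(q[0],q[1]); th=np.arctan2(rho,q[2]); k=th/rho if rho>1e-12 else 1/q[2]
        return np.array([i["cx"]+i["fx"]*q[0]*k,i["cy"]+i["fy"]*q[1]*k])
    return np.array([i["cx"]+i["fx"]*q[0]/q[2],i["cy"]+i["fy"]*q[1]/q[2]])
def tri(cs,uvs):
    A=np.zeros((3,3));b=np.zeros(3)
    for c,u in zip(cs,uvs):
        d=ray(c,u);P=np.eye(3)-np.outer(d,d);A+=P;b+=P@c["c"]
    p=np.linalg.solve(A,b); 
    return p,[np.linalg.norm(np.cross(ray(c,u),p-c["c"])) for c,u in zip(cs,uvs)]
def circ(P):  # algebraic circle fit, xy
    P=np.asarray(P); A=np.c_[2*P[:,:2],np.ones(len(P))]; s=np.linalg.lstsq(A,(P[:,:2]**2).sum(1),rcond=None)[0]
    return s[:2],np.sqrt(s[2]+s[:2]@s[:2])
E
python3 - <<'E'
from h import *
t=cv2.imread("pics/top0.png"); c=cam("top"); w=cam("wrist")
print("wristcam pos",w["c"],"axes\n",w["R"].round(3)); print(c["c"])
st=robot.get_state(); T=st["tool_rot"]; print("cam in tool",T.T@(w["c"]-st["ee_pos"]), (T.T@w["R"].T).round(3))
hsv=cv2.cvtColor(t,cv2.COLOR_BGR2HSV)
# coarse
for nm,uv,z in [("rest",(337,213),.06),("lid",(268,166),.076),("tray",(195,202),.065),("handleL",(178,197),.2),("handleR",(198,198),.16),("carton",(277,231),.035),("lamp",(348,155),.1),("roll",(178,155),.15),("blue",(178,253),.05)]:
    print(nm,onplane(c,uv,z).round(3))
m=((hsv[:,:,0]<18)&(hsv[:,:,1]>120)).astype(np.uint8); m[:,:165]=0;m[:,230:]=0;m[:185]=0;m[225:]=0
ct=max(cv2.findContours(m,0,1)[0],key=cv2.contourArea); print(cv2.minAreaRect(ct))
s=cv2.imread("pics/scene0.png");hs=cv2.cvtColor(s,cv2.COLOR_BGR2HSV)
m=((hs[:,:,0]<18)&(hs[:,:,1]>120)).astype(np.uint8); m[:175]=0;m[205:]=0;m[:,:310]=0;m[:,360:]=0
ct2=max(cv2.findContours(m,0,1)[0],key=cv2.contourArea); print(cv2.minAreaRect(ct2))
sc=cam("scene")
a=cv2.moments(ct);b=cv2.moments(ct2)
print(tri([c,sc],[(a["m10"]/a["m00"],a["m01"]/a["m00"]),(b["m10"]/b["m00"],b["m01"]/b["m00"])]))
E
```

```text
wristcam pos [ 0.24818135 -0.57674997  0.38564545] axes
 [[ 0.291 -0.957 -0.002]
 [-0.929 -0.283  0.238]
 [-0.228 -0.067 -0.971]]
[0.3552901  0.06361889 1.35137745]
cam in tool [ 0.06924853 -0.00083945 -0.16168867] [[-0.    -0.971 -0.237]
 [ 1.    -0.    -0.001]
 [ 0.001 -0.237  0.971]]
rest [ 0.498 -0.25   0.06 ]
lid [ 0.667 -0.006  0.076]
tray [0.539 0.255 0.065]
handleL [0.536 0.289 0.2  ]
handleR [0.539 0.231 0.16 ]
carton [ 0.437 -0.037  0.035]
lamp [ 0.7   -0.288  0.1  ]
roll [0.688 0.303 0.15 ]
blue [0.361 0.313 0.05 ]
((186.50975036621094, 196.84439086914062), (23.204723358154297, 5.614046096801758), 3.5763344764709473)
((335.45892333984375, 188.89041137695312), (9.48033332824707, 29.962535858154297), 69.44395446777344)
(array([0.54027181, 0.26695686, 0.17555991]), [np.float64(0.0002069813194123149), np.float64(0.00020698131941214898)])
```

```bash
cat >> h.py <<'E'
def lifR(yaw,flip,lean=np.radians(35)):
    """tool rotation gripping lifter whose x axis has yaw; flip: tool y = -lifter y"""
    ex=np.array([np.cos(yaw),np.sin(yaw),0]);ey=np.array([-ex[1],ex[0],0])
    z=np.sin(lean)*ex-np.cos(lean)*np.array([0,0,1.])
    y=-ey if flip else ey
    return np.c_[np.cross(y,z),y,z]
DOWN=np.c_[[1,0,0],[0,-1,0],[0,0,-1]].astype(float)
E
python3 - <<'E'
from h import *
def show(n,p,R):
    q=robot.ik(p,R); print(n,None if q is None else np.round(q,2))
for f in (0,1):
  show("tray",[.54,.267,.175],lifR(1.57,f)); show("pot",[.667,-.006,.24],lifR(1.0,f)); show("potback",[.667-.06,-.006-.09,.26],lifR(1.0,f))
  for y in (-.5,0,.5,1): show(f"rest{y}",[.498,-.25,.23],lifR(y,f))
show("view",[.44,.25,.33],DOWN); show("viewrest",[.38,-.25,.33],DOWN)
for p in ([.40,-.1],): 
  L=lifR(0.3,1,.5); show("lidview",[.42,-.1,.33],L)
E
```

```text
tray [-0.77  0.5   0.71  1.92 -1.11  1.1  -2.59]
pot [ 0.99  0.64 -1.08  1.72  0.03  0.77  2.64]
potback [-0.4   0.55  1.08  1.81 -1.13  1.36 -2.64]
rest-0.5 [ 0.78  0.05 -0.42  2.23  0.35  0.28  1.13]
rest0 [ 0.61  0.09 -0.02  2.18 -0.78  0.47  2.79]
rest0.5 [-0.18  0.38  1.09  2.05 -1.11  1.11 -2.72]
rest1 [ 0.57  0.37  0.21  1.82 -0.73  1.21 -2.59]
tray [ 0.45  0.56 -0.86  1.88 -0.27  0.71 -0.1 ]
pot [ 0.69  0.47 -0.62  1.73 -0.41  0.81 -0.16]
potback [ 0.88  0.4  -0.6   1.77 -0.47  0.94  0.02]
rest-0.5 [ 1.1   0.07 -0.75  2.22  0.44  0.29 -2.09]
rest0 [ 0.95  0.1  -0.38  2.17 -0.71  0.45 -0.41]
rest0.5 [ 1.08  0.24 -0.41  2.01 -0.68  0.79  0.08]
rest1 [ 1.11  0.41 -0.48  1.8  -0.48  1.09  0.34]
view [-0.73  0.11  0.17  1.77 -0.02  1.26 -2.13]
viewrest [ 0.71  0.02 -0.2   1.87  0.    1.25 -1.06]
lidview [ 0.97 -0.27 -0.47  2.18 -0.61  0.92 -0.47]
```

```bash
python3 - <<'E'
from h import *
def down(yaw): return lifR(yaw,1,0.0)
def snap(n):
    c=cam("wrist"); im=robot.grab_frame("wrist"); cv2.imwrite(f"pics/{n}.png",im[:,:,::-1]); np.save(f"pics/{n}.npy",{k:c[k] for k in c},allow_pickle=True)
robot.move_ptp([.46,-.36,.35],down(1.2)); robot.pause(.2); snap("w_rest")
robot.move_ptp([.55,-.18,.31],lifR(1.0,1)); robot.pause(.2); snap("w_lid")
robot.move_ptp([.42,0.0,.34],lifR(1.3,1,.2))
robot.move_ptp([.52,.15,.33],down(1.57)); robot.pause(.2); snap("w_tray")
s=robot.get_state(); print(s["time"],s["qpos"],s["force"])
E
```

```text
4.825 [ 0.40145072  0.28120814 -0.89504268  1.66339897  0.22689972  1.3060508
 -0.53721405] [ 0.07228034  0.78043895 -0.56177025]
```

View pics/w_rest.png

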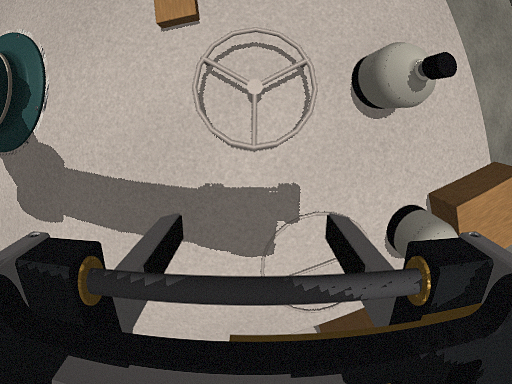

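View pics/w_lid.png

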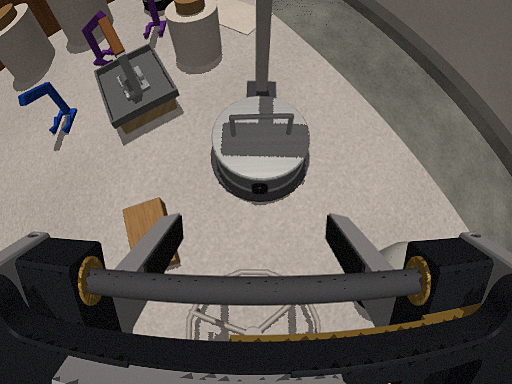

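View pics/w_tray.png

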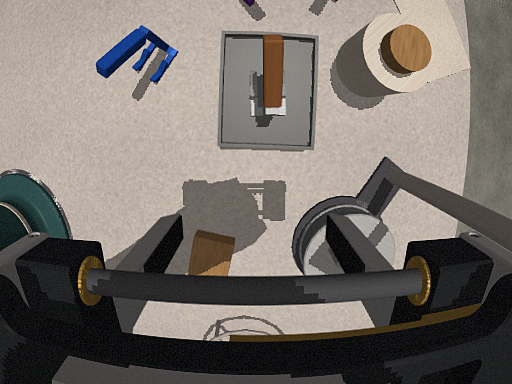

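w_rest shows the three-spoke rest, raised on feet, with its hub at (255,87). w_lid shows the lid's loop bar from about (231,117) to (293,117). w_tray shows the wooden/steel lifter in the grey tray, handle from (272,35) to (273,105); blue and purple ones stand elsewhere. Next, the measurements.

```bash
python3 - <<'E'
from h import *
L=lambda n:(cv2.imread(f"pics/{n}.png"),np.load(f"pics/{n}.npy",allow_pickle=True).item())
# rest
im,c=L("w_rest"); print("hub",onplane(c,(255,87),.058).round(4))
tp=cam("top"); t=cv2.imread("pics/top0.png")
# ring outer points: bright mask minus local background
def ringpts(im,c,box,z,n):
    x0,y0,x1,y1=box; g=im[y0:y1,x0:x1].astype(float).mean(2)
    bw=cv2.adaptiveThreshold(im[y0:y1,x0:x1].mean(2).astype(np.uint8),255,cv2.ADAPTIVE_THRESH_MEAN_C,cv2.THRESH_BINARY,15,-8)
    cv2.imwrite(f"pics/m_{n}.png",bw)
    ct=max(cv2.findContours(bw,cv2.RETR_EXTERNAL,cv2.CHAIN_APPROX_NONE)[0],key=lambda k:cv2.boundingRect(k)[2])
    h=cv2.convexHull(ct)[:,0]+[x0,y0]
    return circ([onplane(c,p,z) for p in h])
print("rest wrist",ringpts(im,c,(180,20,330,165),.056,"r"))
# lid loop: bar ends
im,c=L("w_lid")
cr=im[95:150,210:315]; cv2.imwrite("pics/z_lid.png",cv2.resize(cr,None,fx=6,fy=6,interpolation=cv2.INTER_CUBIC))
im2,c2=L("w_tray")
hsv=cv2.cvtColor(im2,cv2.COLOR_BGR2HSV); m=((hsv[:,:,0]<18)&(hsv[:,:,1]>110)).astype(np.uint8); m[:20]=0;m[120:]=0;m[:,:240]=0;m[:,310:]=0
ct=max(cv2.findContours(m,0,1)[0],key=cv2.contourArea); print("handle",cv2.minAreaRect(ct),cv2.boundingRect(ct))
M=cv2.moments(ct); u=(M["m10"]/M["m00"],M["m01"]/M["m00"]); print(u,onplane(c2,u,.175).round(4))
cv2.imwrite("pics/z_tray.png",cv2.resize(im2[25:155,210:325],None,fx=4.5,fy=4.5,interpolation=cv2.INTER_CUBIC))
E
```

```text
hub [ 0.5036 -0.2512  0.058 ]
rest wrist (array([ 0.50324202, -0.24960598]), np.float64(0.09298202553934212))
handle ((273.0, 70.0), (20.0, 72.0), 0.0) (263, 34, 21, 73)
(272.3328248156623, 69.7189168573608) [0.5404 0.2708 0.175 ]
```

View pics/z_lid.png

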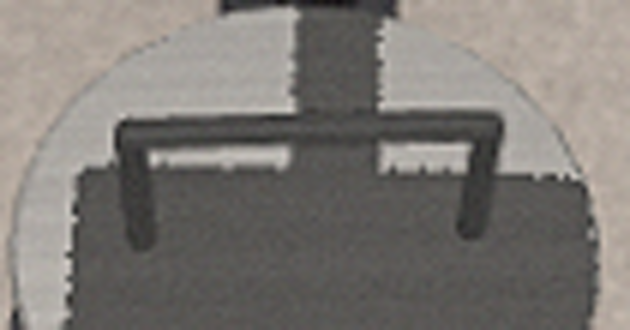

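View pics/z_tray.png

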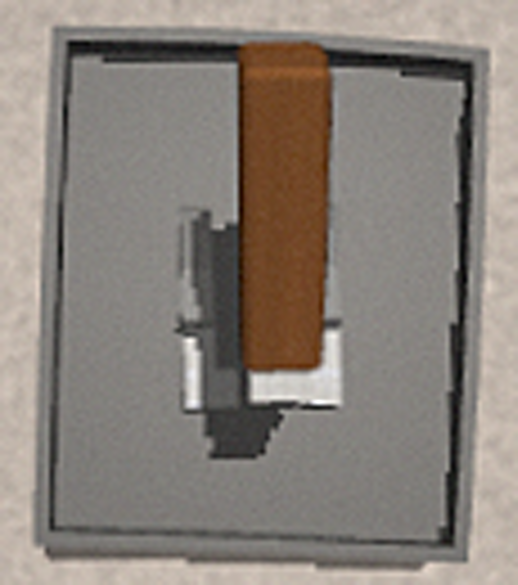

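```bash
python3 - <<'E'
from h import *
L=lambda n:(cv2.imread(f"pics/{n}.png"),np.load(f"pics/{n}.npy",allow_pickle=True).item())
im,c=L("w_tray"); Z=lambda x,y:(210+(x+.5)/4.5-.5,25+(y+.5)/4.5-.5)
lo=onplane(c,Z(284,369),.161); hi=onplane(c,Z(284.5,72),.207)
d=hi-lo; print("lo,hi",lo.round(4),hi.round(4),"len",np.linalg.norm(d[:2]),"exp .0656","yaw",np.arctan2(d[1],d[0]))
a=onplane(c,Z(184,409),.058);b=onplane(c,Z(340,406),.058); e=b-a; print("rear edge",a.round(4),b.round(4),np.linalg.norm(e),"yaw",np.arctan2(e[1],e[0])+np.pi/2)
# lifter edges sides of handle: fit
hsv=cv2.cvtColor(im,cv2.COLOR_BGR2HSV)
tr=[onplane(c,Z(*p),.065) for p in [(52,28),(488,48),(466,560),(36,545)]]
tr=np.array(tr); print("tray corners",tr.round(3).tolist(),tr.mean(0).round(4))
im,c=L("w_lid"); Z=lambda x,y:(210+(x+.5)/6-.5,95+(y+.5)/6-.5)
a=onplane(c,Z(115,131),.124);b=onplane(c,Z(502,128),.124); e=a-b
print("bar",a.round(4),b.round(4),np.linalg.norm(e),"mid",((a+b)/2).round(4),"yaw",np.arctan2(e[1],e[0])-np.pi/2)
# uprights feet z=.076
a=onplane(c,Z(144,243),.076);b=onplane(c,Z(470,235),.076);e=a-b; print("feet",((a+b)/2).round(4),np.linalg.norm(e),np.arctan2(e[1],e[0])-np.pi/2)
# lamp post base
tp=cam("top"); t=cv2.imread("pics/top0.png")
hv=cv2.cvtColor(t,cv2.COLOR_BGR2HSV)
# lid edge points from top view: bright arc
g=t[140:195,240:300].mean(2); bw=((g>140)&(hv[140:195,240:300,1]<20)).astype(np.uint8)
cv2.imwrite("pics/m_lid.png",cv2.resize(bw*255,None,fx=6,fy=6,interpolation=0))
E
```

```text
lo,hi [0.5415 0.2315 0.161 ] [0.5391 0.2947 0.207 ] len 0.06322568283866653 exp .0656 yaw 1.6096085573744965
rear edge [0.5159 0.2226 0.058 ] [0.5661 0.2238 0.058 ] 0.05021451117298518 yaw 1.5942191895671165
tray corners [[0.474, 0.349, 0.065], [0.614, 0.344, 0.065], [0.607, 0.175, 0.065], [0.468, 0.18, 0.065]] [0.5409 0.2618 0.065 ]
bar [0.6378 0.0249 0.124 ] [ 0.7184 -0.0252  0.124 ] 0.09495325845126823 mid [ 6.781e-01 -2.000e-04  1.240e-01] yaw 1.0144676486484832
feet [ 0.6775 -0.0023  0.076 ] 0.08737574975832019 1.0323965419014236
```

View pics/m_lid.png

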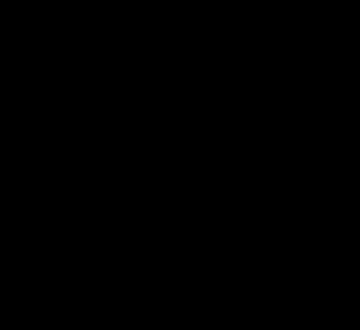

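```bash
python3 - <<'E'
from h import *
im,c=(cv2.imread("pics/w_lid.png"),np.load("pics/w_lid.npy",allow_pickle=True).item())
Z=lambda x,y:(210+(x+.5)/6-.5,95+(y+.5)/6-.5)
print("lid rim",circ([onplane(c,Z(*p),.076) for p in [(13,240),(30,180),(60,130),(100,85),(160,45),(490,60),(540,110),(575,165),(598,230)]]))
R=lifR(1.60,1); g=np.array([.5405,.2685,.175])
robot.move_ptp(g-.13*R[:,2],R); s0=robot.get_state()
robot.move_linear(g,velocity=.1); 
robot.gripper_to(.0); robot.pause(.2)
s=robot.get_state(); print(s["time"],s["opening"],s["ee_pos"],s["force"]-s0["force"],s["moment"]-s0["moment"],s["qpos"])
for n in ("scene","wrist"):
    cv2.imwrite(f"pics/g_{n}.png",robot.grab_frame(n)[:,:,::-1])
E
```

```text
lid rim (array([ 0.67805147, -0.00259152]), np.float64(0.07865508442996363))
8.1583 0.01952622589426861 [0.54042192 0.26850393 0.17494618] [-0.05624763  1.13625329 -1.52775855] [-0.03845744 -0.01761745 -0.01035073] [ 0.49219592  0.59671096 -0.92751302  1.86463897 -0.18177709  0.71950399
 -0.14344393]
```

View pics/g_scene.png

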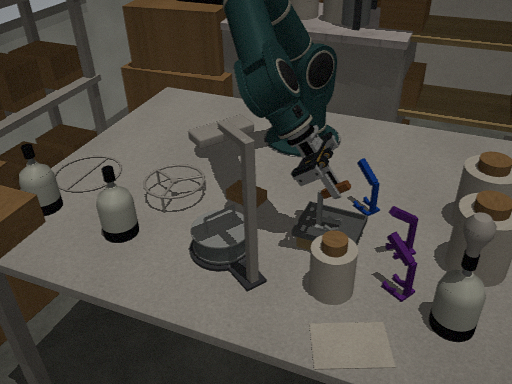

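View pics/g_wrist.png

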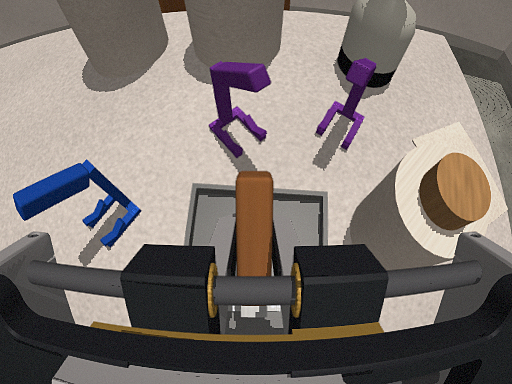

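The grasp is good: opening is 19.5 mm on the 20 mm handle, and the jaws straddle the brown handle at wrist (255,230). I'll lift and carry it to the front of the loop.

```bash
cat >> h.py <<'E'
LOOP=np.array([.678,-.0015]); LY=1.02; LX=np.array([np.cos(LY),np.sin(LY)])
def snap(n,cams=("scene","wrist")):
    for k in cams: cv2.imwrite(f"pics/{n}_{k}.png",robot.grab_frame(k)[:,:,::-1])
def st(tag):
    s=robot.get_state(); print(tag,round(s["time"],2),s["ee_pos"].round(4),"F",s["force"].round(2),"M",s["moment"].round(2),"op",round(s["opening"],4)); return s
E
python3 - <<'E'
from h import *
st("0")
robot.move_linear([.5405,.2685,.275],velocity=.1); st("lift")
robot.move_ptp([.43,.08,.275],lifR(1.3,1)); 
robot.move_ptp([.51,-.15,.26],lifR(1.1,1)); 
p=LOOP-.14*LX
robot.move_ptp([p[0],p[1],.213],lifR(LY,1)); robot.pause(.3); st("pre")
snap("pre",("scene","wrist","top"))
E
```

```text
0 8.26 [0.5405 0.2685 0.175 ] F [-0.2  -0.27 -0.91] M [-0.59 -0.02  0.05] op 0.0198
lift 9.41 [0.5403 0.2684 0.2744] F [-0.21  0.89 -2.87] M [-0.8  -0.13 -0.06] op 0.0199
pre 12.37 [ 0.6044 -0.1215  0.2134] F [-0.51 -0.1  -2.53] M [-0.65  0.37 -0.04] op 0.0197
```

View pics/pre_scene.png

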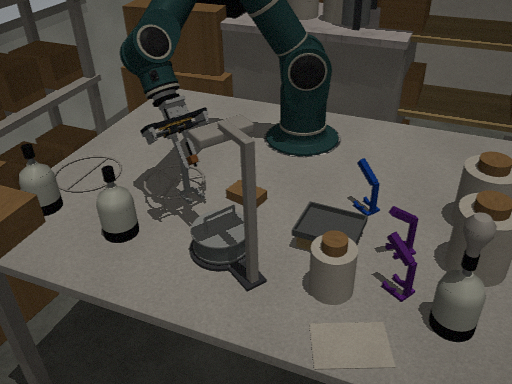

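View pics/pre_wrist.png

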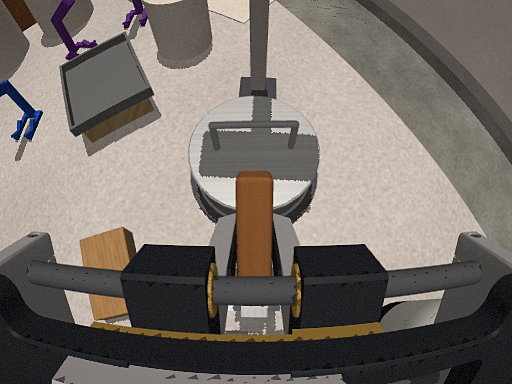

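View pics/pre_top.png

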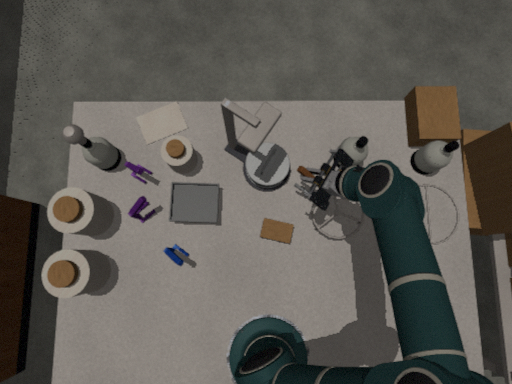

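```bash
python3 - <<'E'
from h import *
c=cam("wrist"); im=cv2.imread("pics/pre_wrist.png")
cv2.imwrite("pics/z_pre.png",cv2.resize(im[110:160,195:315],None,fx=6,fy=6,interpolation=cv2.INTER_CUBIC))
E
```

```text
(no output)
```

View pics/z_pre.png

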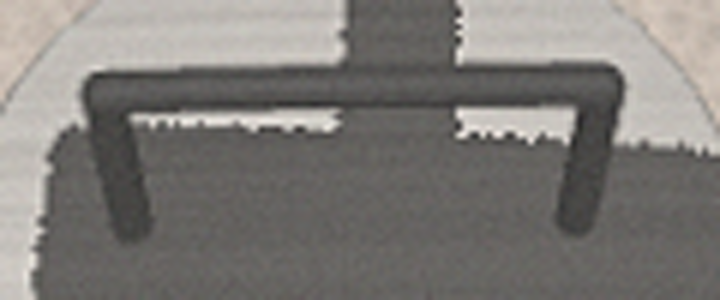

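```bash
python3 - <<'E'
from h import *
c=cam("wrist"); Z=lambda x,y:(195+(x+.5)/6-.5,110+(y+.5)/6-.5)
a=onplane(c,Z(84,92),.124);b=onplane(c,Z(624,83),.124);e=a-b
print(a,b,np.linalg.norm(e),"mid",(a+b)/2,"yaw",np.arctan2(e[1],e[0])-np.pi/2)
a=onplane(c,Z(134,238),.076);b=onplane(c,Z(573,232),.076);e=a-b
print("feet",np.linalg.norm(e),"mid",(a+b)/2,"yaw",np.arctan2(e[1],e[0])-np.pi/2)
E
```

```text
[0.6372451  0.02394945 0.124     ] [ 0.71943865 -0.02442054  0.124     ] 0.09536999067338552 mid [ 6.78341875e-01 -2.35543608e-04  1.24000000e-01] yaw 1.0388839549938598
feet 0.08737503942191997 mid [ 0.67643246 -0.00297923  0.076     ] yaw 1.0344014861347994
```

```bash
sed -i 's/^LOOP=.*/LOOP=np.array([.6778,-.0012]); LY=1.03; LX=np.array([np.cos(LY),np.sin(LY)])/' h.py; python3 - <<'E'
from h import *
R=lifR(LY,1)
p=LOOP-.13*LX; robot.move_linear([*p,.213],velocity=.08,frame=R)
print(robot.move_linear([*LOOP,.213],velocity=.08,threshold=6)); st("in")
robot.pause(.2); snap("in")
E
```

```text
False
in 14.57 [ 0.6778 -0.0017  0.2129] F [ 0.23  0.65 -2.89] M [-0.68  0.31 -0.  ] op 0.0198
```

View pics/in_scene.png

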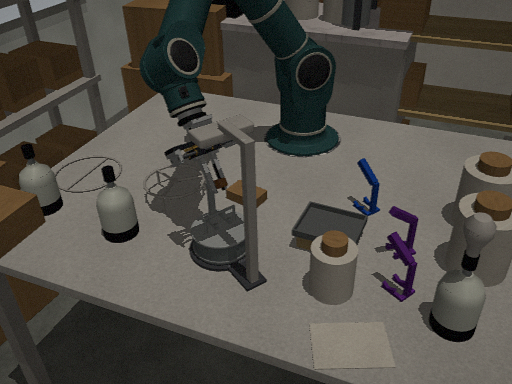

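View pics/in_wrist.png

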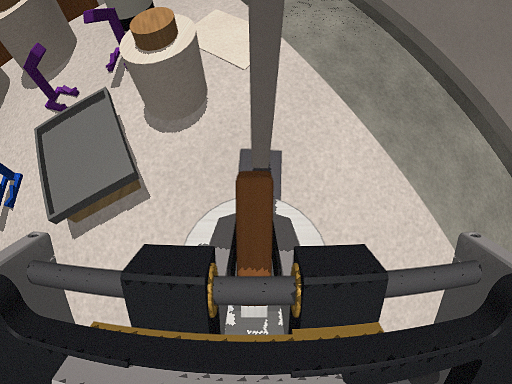

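The fork is under the bar with no contact. I'll raise slowly in stages.

```bash
python3 - <<'E'
from h import *
st("in")
for z in (.230,.234,.238,.242):
    robot.move_linear([*LOOP,z],velocity=.02); st(z)
robot.move_linear([*LOOP,.258],velocity=.02); robot.pause(.4); st("up"); snap("up")
E
python3 -c "
import cv2
a=cv2.imread('pics/up_scene.png')[90:290,140:300]; cv2.imwrite('pics/z_up.png',cv2.resize(a,None,fx=3,fy=3,interpolation=2))"
```

```text
in 14.87 [ 0.6778 -0.0013  0.213 ] F [-0.24  0.11 -1.63] M [-0.73  0.36  0.01] op 0.0198
0.23 15.87 [ 0.6777 -0.0012  0.2299] F [ 0.26 -0.34 -3.28] M [-0.71  0.35 -0.03] op 0.0198
0.234 16.22 [ 0.6779 -0.0012  0.2342] F [ 0.48 -0.62 -1.67] M [-0.68  0.33  0.03] op 0.0196
0.238 16.57 [ 0.6777 -0.0012  0.2379] F [-0.41  0.14 -4.21] M [-0.96  0.49 -0.03] op 0.0198
0.242 16.92 [ 0.6778 -0.0013  0.2421] F [-0.42  0.8  -4.28] M [-0.94  0.53  0.03] op 0.0199
up 18.27 [ 0.6778 -0.0012  0.258 ] F [-0.23  0.42 -4.47] M [-0.98  0.5   0.05] op 0.0197
```

View pics/z_up.png

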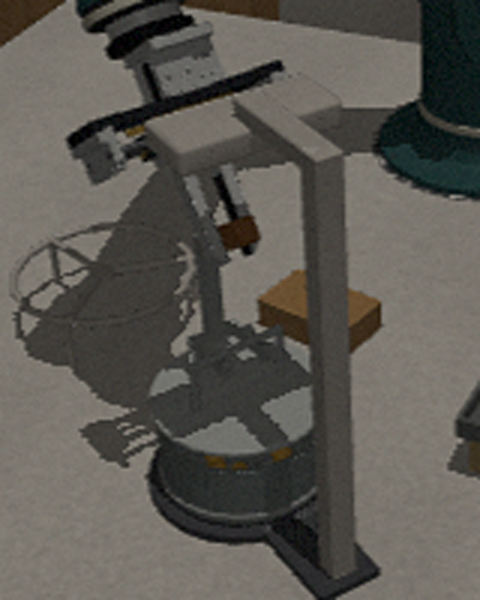

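The lid hangs level and clear: the load rose by about 2.7 N and the gap over the pot rim is visible at z_up (240,460). I'll draw it out and carry it over the rest.

```bash
python3 - <<'E'
from h import *
p=LOOP-.15*LX
robot.move_linear([*p,.260],velocity=.06); st("out")
robot.move_linear([.503,-.250,.275],velocity=.06); robot.pause(.6); st("over"); snap("over",("scene","wrist","top"))
E
python3 -c "
import cv2
a=cv2.imread('pics/over_scene.png')[90:290,80:300]; cv2.imwrite('pics/z_over.png',cv2.resize(a,None,fx=3,fy=3,interpolation=2))"
```

```text
out 21.02 [ 0.6006 -0.1296  0.26  ] F [ 0.61  0.32 -3.99] M [-0.99  0.55 -0.01] op 0.0198
over 24.36 [ 0.503 -0.25   0.275] F [-0.43 -0.45 -4.5 ] M [-1.    0.53 -0.01] op 0.0195
```

View pics/z_over.png

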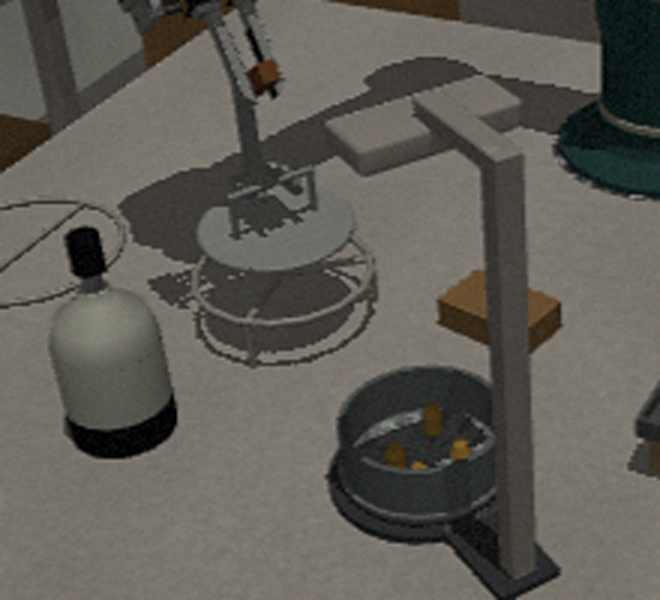

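View pics/over_wrist.png

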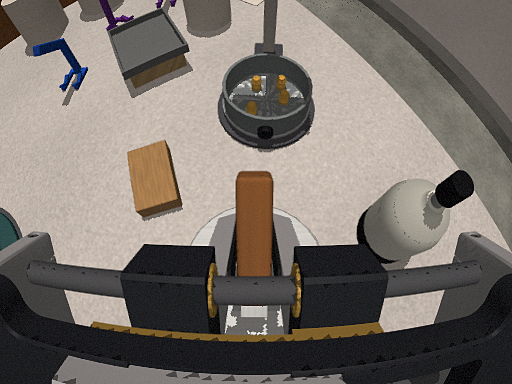

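The lid hangs level above the ring, at z_over (280,230). I'll lower it slowly.

```bash
python3 - <<'E'
from h import *
robot.move_linear([.503,-.25,.242],velocity=.03); robot.pause(.2); st("near")
for z in (.238,.235,.232,.229,.226): robot.move_linear([.503,-.25,z],velocity=.01); st(z)
robot.move_linear([.503,-.25,.210],velocity=.02); robot.pause(.4); st("down"); snap("down",("scene","wrist","top"))
E
python3 -c "
import cv2
a=cv2.imread('pics/down_scene.png')[120:230,120:240]; cv2.imwrite('pics/z_down.png',cv2.resize(a,None,fx=5,fy=5,interpolation=2))"
```

```text
near 25.96 [ 0.503  -0.25    0.2421] F [ 0.39  0.19 -4.34] M [-0.94  0.53 -0.01] op 0.0196
0.238 26.51 [ 0.503 -0.25   0.238] F [ 0.14 -0.08 -4.65] M [-0.94  0.48 -0.01] op 0.0195
0.235 26.96 [ 0.503 -0.25   0.235] F [-0.83  0.17 -4.33] M [-0.99  0.49 -0.06] op 0.0198
0.232 27.41 [ 0.503  -0.2499  0.232 ] F [-0.02  0.19 -4.62] M [-0.86  0.44 -0.  ] op 0.0197
0.229 27.86 [ 0.503 -0.25   0.229] F [ 0.38  0.38 -2.41] M [-0.68  0.35 -0.04] op 0.0197
0.226 28.31 [ 0.503 -0.25   0.226] F [-0.14 -0.04 -1.64] M [-0.64  0.27 -0.03] op 0.0197
down 29.66 [ 0.503 -0.25   0.21 ] F [-0.99  0.54 -1.92] M [-0.7   0.36  0.03] op 0.0196
```

View pics/z_down.png

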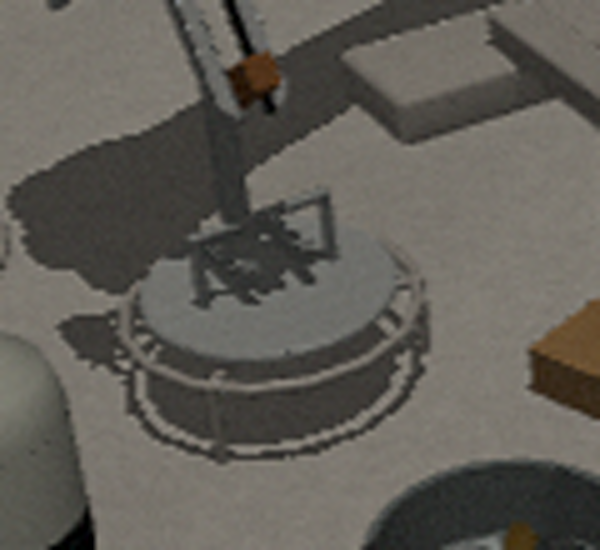

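The lid rests on the ring: the load is back to lifter weight only. I'll back the fork out.

```bash
python3 - <<'E'
from h import *
p=np.array([.503,-.25])-.14*LX
print(robot.move_linear([*p,.210],velocity=.06,threshold=6)); st("back")
robot.move_linear([*p,.33],velocity=.12); robot.pause(.2); snap("back",("scene","wrist","top")); st("b")
E
python3 -c "
import cv2
a=cv2.imread('pics/back_scene.png')[120:230,120:240]; cv2.imwrite('pics/z_back.png',cv2.resize(a,None,fx=5,fy=5,interpolation=2))"
```

```text
False
back 32.29 [ 0.431  -0.3698  0.21  ] F [-0.29 -0.48 -1.69] M [-0.68  0.35 -0.03] op 0.0198
b 33.79 [ 0.4309 -0.37    0.3298] F [-0.11 -0.02 -1.55] M [-0.69  0.37  0.02] op 0.0196
```

View pics/z_back.png

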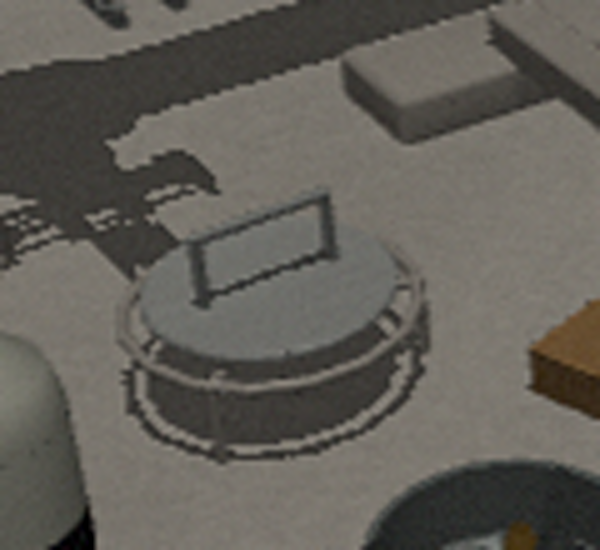

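View pics/back_wrist.png

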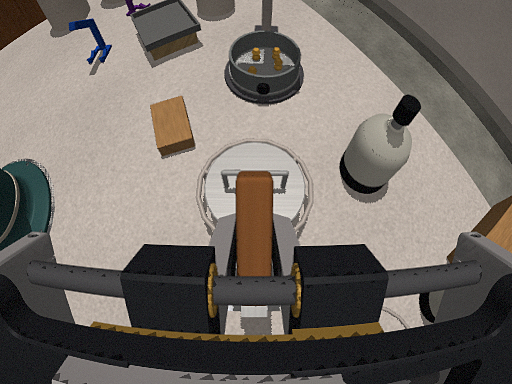

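The lid lies centred and flat on the ring, free of the fork. Now I'll take the lifter back to the tray.

```bash
python3 - <<'E'
from h import *
robot.move_ptp([.43,.06,.33],lifR(1.3,1))
R=lifR(1.60,1)
robot.move_ptp([.5405,.2685,.275],R)
robot.move_linear([.5405,.2685,.195],velocity=.08); robot.pause(.3); st("above"); snap("tr",("scene","top","wrist"))
E
python3 -c "
import cv2
a=cv2.imread('pics/tr_scene.png')[150:270,270:390]; cv2.imwrite('pics/z_tr.png',cv2.resize(a,None,fx=5,fy=5,interpolation=2))"
```

```text
above 37.79 [0.5406 0.2685 0.1952] F [ 0.76 -0.79 -1.47] M [-0.75 -0.11 -0.01] op 0.02
```

View pics/z_tr.png

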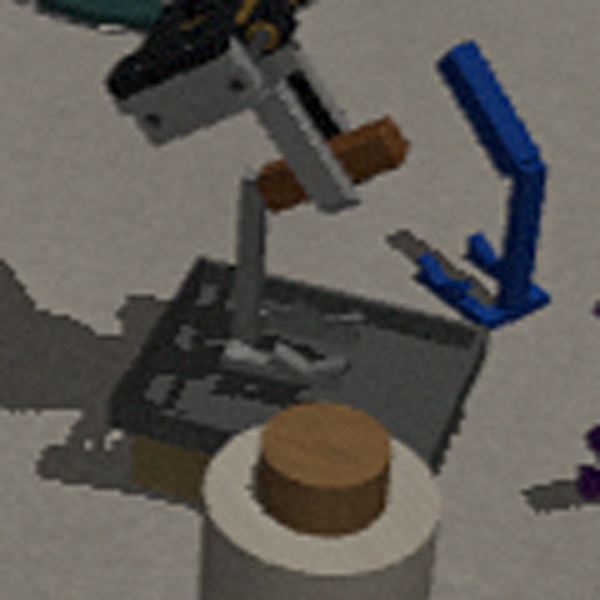

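The lifter hangs upright over the empty tray. I'll lower it until contact, then release.

```bash
python3 - <<'E'
from h import *
robot.move_linear([.5405,.2685,.180],velocity=.04); st("a")
print(robot.move_linear([.5405,.2685,.173],velocity=.01,threshold=3)); s=st("contact")
robot.pause(.3); st("c2")
robot.gripper_to(.094); robot.pause(.3); st("open")
R=lifR(1.60,1)
robot.move_linear(s["ee_pos"]-.15*R[:,2],velocity=.1); robot.pause(.3); st("back"); snap("fin",("scene","top","wrist"))
E
python3 -c "
import cv2
a=cv2.imread('pics/fin_scene.png')[150:270,270:390]; cv2.imwrite('pics/z_fin.png',cv2.resize(a,None,fx=5,fy=5,interpolation=2))"
```

```text
a 38.47 [0.5404 0.2686 0.1799] F [ 0.39  0.78 -1.82] M [-0.8  -0.03 -0.06] op 0.0194
True
contact 39.01 [0.5405 0.2687 0.1749] F [-0.12 -1.63  8.39] M [-0.01  0.16  0.12] op 0.0205
c2 39.31 [0.5405 0.2686 0.1749] F [-1.72 -1.54  7.07] M [0.03 0.08 0.2 ] op 0.0196
open 40.82 [0.5401 0.2683 0.1743] F [-0.3  -0.08 -0.06] M [-0.54 -0.12 -0.03] op 0.094
back 42.77 [0.5429 0.1828 0.2977] F [ 0.17  0.27 -0.84] M [-0.6  -0.09  0.01] op 0.0941
```

View pics/z_fin.png

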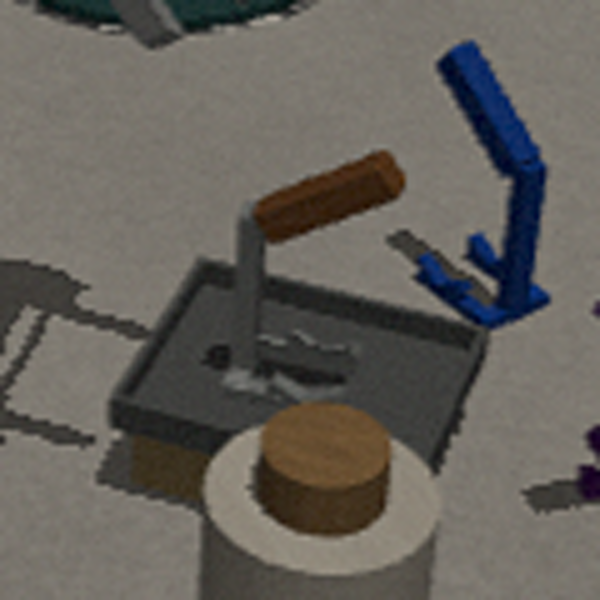

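View pics/fin_wrist.png

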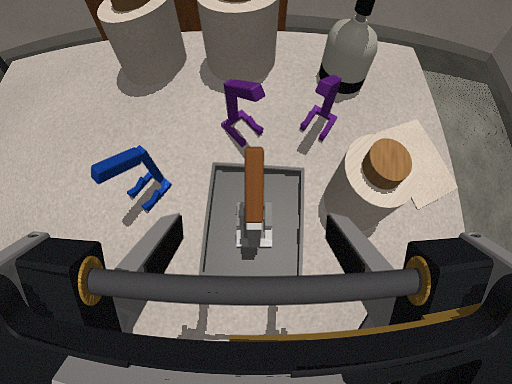

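View pics/fin_top.png

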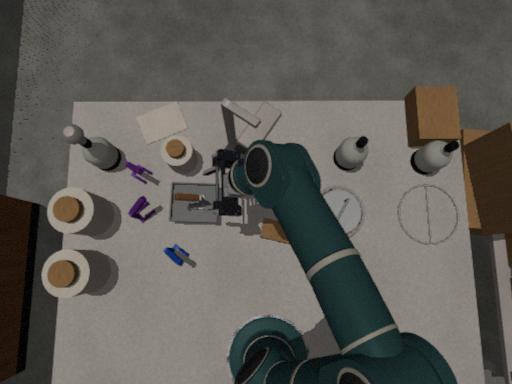

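```bash
python3 - <<'E'
from h import *
c=cam("scene"); Z=lambda x,y:(120+(x+.5)/5-.5,120+(y+.5)/5-.5)
a=onplane(c,Z(192,243),.120);b=onplane(c,Z(327,194),.120); m=(a+b)/2; print("loop mid",m.round(4),"len",np.linalg.norm(a-b),"offset from rest mm",(1e3*np.hypot(m[0]-.5033,m[1]+.2502)).round(1))
a=cv2.imread("pics/scene0.png").astype(int);f=cv2.imread("pics/fin_scene.png").astype(int)
for n,(x0,y0,x1,y1) in dict(lamp=(95,165,140,242),roll=(308,232,360,302),carton=(225,180,268,210)).items(): print(n,np.abs(a-f)[y0:y1,x0:x1].mean().round(2))
robot.sign_off()
E
```

```text
loop mid [ 0.5059 -0.2499  0.12  ] len 0.0917262145520686 offset from rest mm 2.6
lamp 3.78
roll 3.42
carton 17.48
the job is handed in; nothing more can be done
```

The job is handed in after about 43 s of the 72 s. The lid is on the wire rest and the lifter is back in its tray; `sign_off` gave no verdict.

I took the wooden-handled lifter from the tray and passed the fork under the loop without contact. I lifted the lid about 22 mm, drew it out away from the lamp and carried it to the rest. I lowered it slowly onto the three-spoke rest and backed the fork out. Then I stood the lifter back in its tray and withdrew the open gripper.

**Lid:** it looked flat and free of the fork in the scene and wrist views, about 2.6 mm from the rest's centre (limit 25 mm). Tool force returned to lifter weight only once it was down.

**Lifter:** it stands upright in the tray, released, and the gripper was clear of it.

**Bystanders:** comparing start and end pictures, the lamp body and shade roll are essentially unchanged. The carton area did differ (mean pixel difference 17, against 3 to 4 for the others). I think that is the arm's shadow over it: the carton sits at nearly the same place in the top view and nothing was moved near it. I did not measure its position again.

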